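# Fetch the drive centre from behind the bottles

## Task

The steel drive centre stands at the back of the bottle stand, behind two bottles. Stand both bottles on the side tray, then stand the drive centre upright in the round pocket of the wooden block while the bottles wait on the tray, and then put each bottle back upright on the ring of the stand where it stood at the start. Tip nothing over, and leave the candle holder and the sanding block where they are.

Things in the scene. Friction and masses are not known exactly. Their poses are not given: they have to be found in the camera images.
- bottle_stand: Fixed plywood stand, 230 mm (its x, away from the robot) by 100 mm (its y). Board top 12 mm above the bench; side rims 8 mm thick, to 22 mm; back board at +x 10 mm thick, 60 mm high; open front. Two flush dark rings, 66 mm, on the centre line at x = -70 and +12 mm; a bottle on each (which varies), the drive centre behind, near x = +70 mm. Origin: centre of underside, bench level.
- polish_bottle: The larger bottle, white with a green band and a black cap, 55 mm diameter, 128 mm high with the cap, 0.21 kg (varies some 20 %). Origin: centre of its underside, z up along the bottle. Straight sides at 60 to 80 mm height.
- sealer_bottle: The smaller bottle, brown with an orange band and a red cap, 47 mm diameter, 106 mm high with the cap, 0.14 kg (varies some 20 %). Origin: centre of its underside, z up along the bottle. Straight sides at 40 to 60 mm height.
- drive_centre: Bare steel drive centre standing upright on its wide end: foot 25 mm in diameter and 16 mm high, slimmer stem above (about 19 mm to grip at 44 mm height, narrowing upward), 66 mm high in all, 0.11 kg. Origin: centre of its underside, z up.
- side_tray: Fixed shallow wooden tray, 220 mm (its x) by 110 mm (its y) outside, rim 14 mm high and 5 mm thick, floor 5 mm above the bench. The two bottles fit side by side along its x. Origin: centre of the underside.
- centre_block: Fixed dark wooden block, 90 x 90 mm, 30 mm high, with one round pocket of 49 mm diameter and 14 mm depth in the middle of its top. Origin: centre of the underside; z up.
- candle_holder: Bystander: turned pale wooden candle holder, 67 mm diameter, 62 mm high, standing. Origin: centre of the underside.
- sanding_block: Bystander: brown sanding block, 47 x 85 x 24 mm, lying flat. Origin: centre of the underside.
Things that resemble listed ones, but are neither listed nor needed, are in the scene too. Leave any blue look-alike of the polish_bottle alone.

How it is judged (in metres and radians):
On the way, in this order (a step that is already met when the one before it is completed fails the run):
1. both bottles stand upright and released on the side tray (x of polish_bottle in the frame of side_tray between -0.105 and 0.105 m and y of polish_bottle in the frame of side_tray between -0.05 and 0.05 m and z of each of polish_bottle, sealer_bottle in the frame of side_tray below 0.01 m and angle between each of polish_bottle, sealer_bottle's own z axis and vertical below 0.1 rad and linear speed of each of polish_bottle, sealer_bottle below 0.02 m/s and contact force between each of polish_bottle, sealer_bottle and the fingers below 0.1 N and x of sealer_bottle in the frame of side_tray between -0.105 and 0.105 m and y of sealer_bottle in the frame of side_tray between -0.05 and 0.05 m), for 0.2 s.
2. the drive centre stands upright and released in the block's pocket, both bottles still on the tray (all of step 1 and horizontal distance between drive_centre and centre_block below 0.015 m and z of drive_centre in the frame of centre_block below 0.02 m and angle between drive_centre's own z axis and vertical below 0.1 rad and linear speed of drive_centre below 0.02 m/s and contact force between drive_centre and the fingers below 0.1 N), for 0.2 s.
At the end, for the whole second after the job is handed in: The drive centre stands upright on the floor of the block's pocket, and each bottle stands upright on the stand within 15 mm of where it stood at the start; all three are released and at rest, none leaning more than 0.1 rad (horizontal distance between drive_centre and centre_block below 0.015 m and z of drive_centre in the frame of centre_block below 0.02 m and angle between each of drive_centre, polish_bottle, sealer_bottle's own z axis and vertical below 0.1 rad and linear speed of each of drive_centre, polish_bottle, sealer_bottle below 0.02 m/s and contact force between each of drive_centre, polish_bottle, sealer_bottle and the fingers below 0.1 N and distance of each of polish_bottle, sealer_bottle from where it was at the start of the episode below 0.015 m); the robot touches nothing.
It fails at once if a bottle or the drive centre is tipped over (more than 0.7 rad) (angle between any of polish_bottle, sealer_bottle, drive_centre's own z axis and vertical above 0.7 rad).
It fails at once if the candle holder or the sanding block is moved more than 25 mm (distance of any of candle_holder, sanding_block from where it was at the start of the episode above 0.025 m).
It also fails if it takes over 136 s, if anything falls off the work surface, if the arm or the gripper's body presses on something with over 40 N, if the wrist force passes 120 N, or if a joint passes its speed limit or range.

## Robot

A 6-joint arm with a two-finger parallel gripper is mounted at the origin on a cart in front of the work surface, level with it; the furniture and walls round the work are solid. World frame = base frame: x ahead of the robot, y to its left, z up, the work surface at z = 0. Lengths are in mm, angles in rad, forces in N, time in s.
With the tool pointing down it reaches from about 350 to 875 mm from the base axis. Payload 4.2 kg.
Tool frame: the origin (TCP) lies between the finger pads; the fingertips stand 17 mm ahead of it and the grasp point (between the pads) lies 2 mm behind it (nose_length is the distance from the TCP to the fingertips, in mm); z points along the fingers, y is the direction in which the jaws open and shut (so a half turn about z gives the same grasp; the last joint's range is limited). The gripper opens to 85 mm and grips with 20 to 120 N. Pads are 22 mm wide; open, the fingers measure 114 mm over their backs; the gripper's body (76 mm by 85 mm) begins 54 mm behind the grasp point. The pads swing forward as they close: fully open they stand 13 mm farther back than shut.
Start: joints at [-0.901, 0.385, 0.008, 0, -1.194, -0.259], TCP at [249.602, -572.973, 248.312] pointing down, gripper open.
Joint ranges: [-3.14, 3.14], [-1.21, 2.06], [-1.07, 1.41], [-3.16, 2.05], [-2.99, -0.16], [-3.1, 3.1]. Speed limits (rad/s): [2.79, 2.79, 3.14, 3.14, 3.14, 3.14].

## Interface

Orientations are given as a unit quaternion [x, y, z, w].
In Python, from bench import * gives the robot as it stands.
- The arm moves only by the tool jog_arm, never from a script. Its argument "increments" is a list of rows, each a list of 4 numbers: the shift along the tool's x, y, z in m, then the turn about the tool's z in degrees. A call has 1 to 10 rows; each row is the pose to reach, as a shift and turn from the pose measured when the call began, along the tool's axes at that moment; what a row does not reach only later rows make up. A row lasts 1/8 s, in which the tool goes at most 62.5 mm and 10.7 degrees, less where a joint would pass 70% of its speed; a pose out of reach is approached as far as the arm can. A call with a gripper value outside its range is refused whole. "hand" is the gripper's target within -1 to 1 (fully open at 1, half-way at 0, shut at -1), set as the call begins (left out, the last holds). The fingers move at their own pace and stop on an object; the grip force is fixed at half the most. Time passes only in rows, so rows that repeat a pose let the fingers close. It gives the time, the measured TCP pose, the force and the opening at its end, in the units of the state.
- read_state(): the state, without advancing time (a new reading comes with each control period).
- get_image(name): name is "side" or "top" or "wrist"; returns the picture (384x512x3 uint8, red, green, blue); there is no depth.
- calibration(name): a dict with "fx", "fy", "cx", "cy" (pixels), "position" and "rotation" of the camera in the world; the wrist camera has in their place "hand_eye" (4x4, takes a point from camera to tool coordinates, whose origin is the TCP and whose axes are the flange's). Camera axes: x right, y up, looking along -z (the intrinsics and any distortion apply to the point x, -y, -z); pixel columns grow to the right and rows downward; lengths in mm; the calibration is good to about 2 mm. A picture is of the moment at which its call begins: read the wrist's pose just before it. calibration takes no time and is no camera call.
- job_done(): hands the job in, once; it reports no verdict.
The state is a dict: "clock": time; "joints": joint angles; "joint_vel": joint speeds; "joint_efforts": joint torques, N m; "position": TCP position; "ee_rot": TCP orientation; "contact_force": force on the tool from outside, world axes, zero at the start; "wrist_torque": the same for the moment, N m; "gripper_width": finger opening in mm.
Only numpy, scipy, OpenCV 4.12 (cv2) and the standard library are available. Lean on these libraries where they do the work, as an engineer would, in place of code of your own. Each camera call takes 0.05 s, during which the arm holds its last target.

## Working session

There is one attempt and no reset: what is moved stays moved. The work goes in short steps, Python scripts to look and compute and a tool call to move; the robot and the scene stay as the last step left them, time stands still between calls to the robot, and variables do not carry over. Pictures are saved under pics/ and viewed, and the job is handed in when it is done.

Besides the shell and the picture viewer there is one more tool, called after "Request:" in YAML: its name, and indented under it one key for each argument. jog_arm: Moves the arm, as the interface text tells. Its arguments: {"type":"object","properties":{"increments":{"type":"array"},"hand":{"type":"number"}},"required":["increments"]}

```bash
mkdir -p pics; ls; python3 - <<'E'
from bench import *
import cv2
s=read_state();print(s)
for n in ["side","top","wrist"]:
    c=calibration(n);print(n,c)
    cv2.imwrite(f"pics/{n}0.png",cv2.cvtColor(get_image(n),cv2.COLOR_RGB2BGR))
E
```

```text
pics
{'clock': 0.0, 'joints': array([-9.01446808e-01,  3.85578092e-01,  6.60444345e-03, -5.02248650e-04,
       -1.19399308e+00, -2.58613706e-01]), 'joint_vel': array([ 5.53469091e-04,  2.24929883e-03,  1.53794229e-03, -9.18788674e-04,
       -6.57192467e-05, -4.50855765e-04]), 'joint_efforts': array([ 5.82957136e-05, -3.92287838e+01,  1.88400900e+01,  4.18620095e+00,
       -4.60841926e-03,  7.22824382e-06]), 'position': array([ 249.35762085, -572.49834301,  247.19969168]), 'ee_rot': array([-2.03836515e-01,  9.79004312e-01,  1.07492139e-03, -2.76909618e-04]), 'contact_force': array([ 1.14860723,  0.24578543, -0.4708902 ]), 'wrist_torque': array([-0.03061884, -0.01151223, -0.0086699 ]), 'gripper_width': 85.72370196004424}
side {'fx': 476.00681548787213, 'fy': 476.00681548787213, 'cx': 251.2172454161358, 'cy': 187.0897185123649, 'position': array([  234.75766897, -1279.16250035,   613.6816931 ]), 'rotation': array([ 0.5565081 , -0.07224413, -0.10478991,  0.82103508])}
top {'fx': 444.1266202306519, 'fy': 444.1266202306519, 'cx': 247.64738027962176, 'cy': 189.53005871349362, 'position': array([ 444.58809354,   73.82010507, 1684.16034434]), 'rotation': array([-0.0221714 ,  0.03205088,  0.70681164, -0.70632746])}
wrist {'fx': 276.9320258179528, 'fy': 276.9320258179528, 'cx': 254.56715252604536, 'cy': 195.1529598455216, 'hand_eye': array([[-4.61638659e-04,  9.65126824e-01,  2.61782353e-01,
         6.61872623e+01],
       [ 9.99999893e-01,  4.52941338e-04,  9.35615945e-05,
         6.08977933e-02],
       [-2.82732448e-05,  2.61782368e-01, -9.65126930e-01,
        -1.26597946e+02],
       [ 0.00000000e+00,  0.00000000e+00,  0.00000000e+00,
         1.00000000e+00]])}
```

View pics/side0.png

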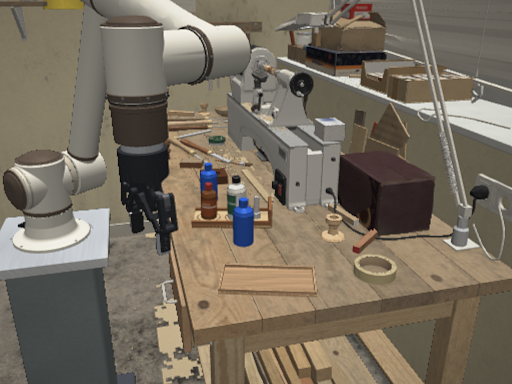

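View pics/top0.png

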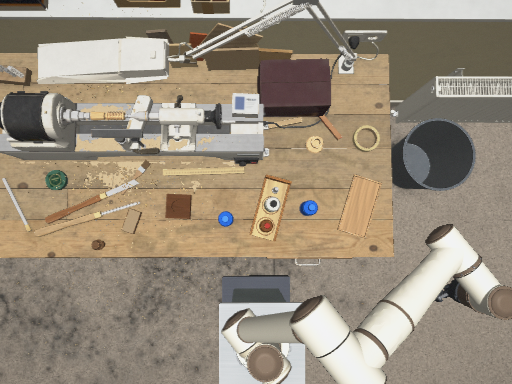

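View pics/wrist0.png

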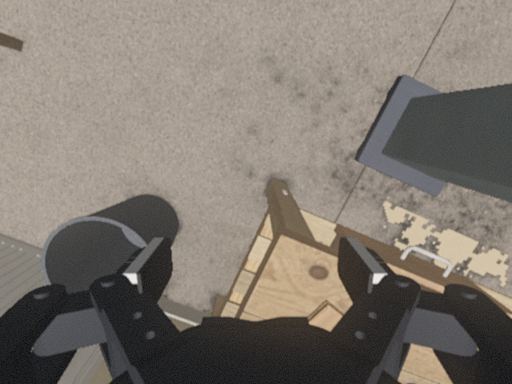

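The side view shows the brown sealer bottle with the red cap (208,200) in front and the white polish bottle with the green band (236,197) behind it. Blue look-alikes are at (208,178) and (243,222), and the tray is at (268,278). In the top view the stand is at (270,208), the tray at (359,206) and the dark block at (178,206). Next I'll enlarge it.

```bash
python3 - <<'E'
import cv2
t=cv2.imread("pics/top0.png")
cv2.imwrite("pics/topA.png",cv2.resize(t[165:250,240:390],None,fx=5.3,fy=5.3,interpolation=cv2.INTER_CUBIC))
cv2.imwrite("pics/topB.png",cv2.resize(t[165:250,110:240],None,fx=6,fy=6,interpolation=cv2.INTER_CUBIC))
s=cv2.imread("pics/side0.png")
cv2.imwrite("pics/sideA.png",cv2.resize(s[150:255,160:290],None,fx=5.5,fy=5.5,interpolation=cv2.INTER_CUBIC))
E
```

```text
(no output)
```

View pics/topA.png

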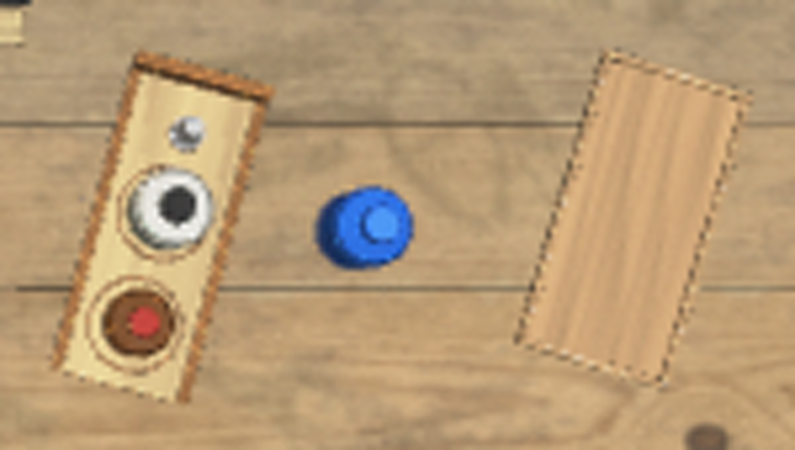

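View pics/topB.png

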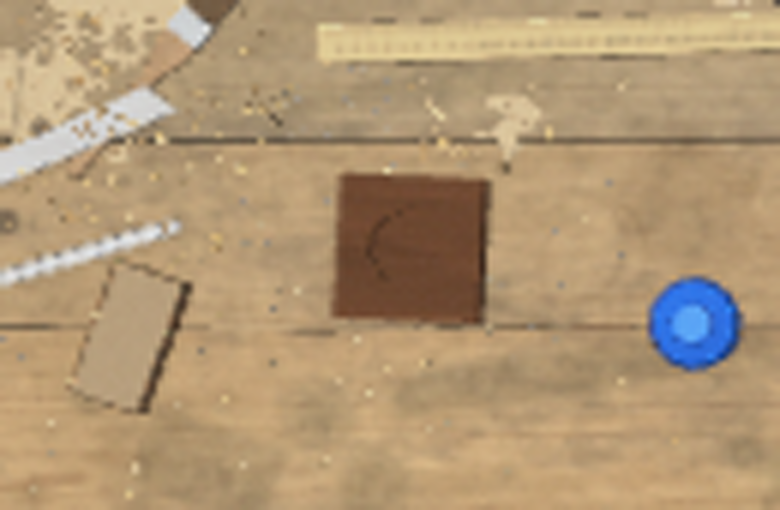

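View pics/sideA.png

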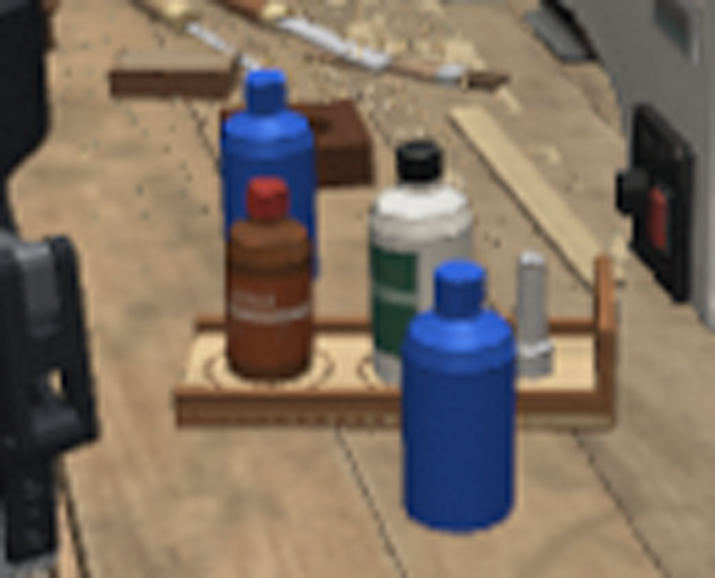

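Candidates in the top view:
- **Polish bottle:** the white one with the black cap at (273,204). The blue ones at (226,219) and (310,208) are rejected.
- **Sealer bottle:** brown with a red cap at (267,226). The small brown knob at (98,244) is rejected.
- **Drive centre:** the steel piece at (275,190).
- **Block:** the dark one with the pocket at (178,206). The pale-topped box at (132,220) is probably the sanding block.

The close crop confirms these choices. Next I'll compute the poses.

```bash
cat > h.py <<'E'
import numpy as np, cv2
from bench import *
from scipy.spatial.transform import Rotation as R
from scipy.optimize import least_squares
def ray(n,uv,T=None):
    c=calibration(n); d=np.array([(uv[0]-c['cx'])/c['fx'],-(uv[1]-c['cy'])/c['fy'],-1.])
    if n=='wrist':
        s=T; Rt=R.from_quat(s['ee_rot']).as_matrix(); H=c['hand_eye']
        return Rt@H[:3,3]+s['position'], Rt@H[:3,:3]@d
    return np.array(c['position']),R.from_quat(c['rotation']).as_matrix()@d
def onz(n,uv,z,T=None):
    p,d=ray(n,uv,T); return (p+d*(z-p[2])/d[2])
def proj(n,P,T=None):
    c=calibration(n)
    if n=='wrist':
        Rt=R.from_quat(T['ee_rot']).as_matrix();H=c['hand_eye']
        q=H[:3,:3].T@(Rt.T@(np.array(P)-T['position'])-H[:3,3])
    else: q=R.from_quat(c['rotation']).as_matrix().T@(np.array(P)-c['position'])
    return np.array([c['cx']-c['fx']*q[0]/q[2],c['cy']+c['fy']*q[1]/q[2]])
def go(x,y,z,axis=None):
    """print tool-frame shift from now to x,y,z ; axis= desired world angle(deg) of tool y (mod 180)"""
    s=read_state();M=R.from_quat(s['ee_rot']).as_matrix()
    sh=M.T@(np.array([x,y,z])-s['position'])/1000
    a=np.degrees(np.arctan2(M[1,1],M[0,1])); t=None
    if axis is not None:
        t=-((axis-a+90)%180-90)
    print('shift',sh.round(4),'turn',None if t is None else round(t,1),'tooly ang',round(a,1),'tilt',M[:,2].round(4),'t',s['clock'],'pos',s['position'].round(1),'F',s['contact_force'].round(1),'w',round(s['gripper_width'],1),'j6',s['joints'].round(2))
E
python3 - <<'E'
from h import *
A=lambda u,v:(240+(u+.5)/5.3-.5,165+(v+.5)/5.3-.5)
B=lambda u,v:(110+(u+.5)/6-.5,165+(v+.5)/6-.5)
def fit(name,pts,L,W,zs):
    P=[onz('top',p,z)[:2] for p,z in zip(pts,zs)]
    loc=np.array([[-L,W],[-L,-W],[L,-W],[L,W]])/2
    f=lambda q:(np.array(P)-(loc@np.array([[np.cos(q[2]),np.sin(q[2])],[-np.sin(q[2]),np.cos(q[2])]])+q[:2])).ravel()
    r=least_squares(f,[*np.mean(P,0),0]);print(name,r.x[:2].round(1),np.degrees(r.x[2]).round(1),'res',r.fun.round(1));return r.x
s=fit('stand',[A(57,368),A(186,403),A(270,95),A(138,55)],230,100,[22,22,60,60])
fit('tray',[A(517,342),A(662,385),A(748,98),A(604,50)],220,110,[14]*4)
fit('block',[B(333,317),B(484,325),B(490,180),B(342,173)],90,90,[30]*4)
c,si=np.cos(s[2]),np.sin(s[2])
for x in (-70,12,70): print(x,s[0]+c*x,s[1]+si*x)
print('dc tip',onz('top',A(190,126),66),'polish cap',onz('top',A(178,205),128),'sealer cap',onz('top',A(145,320),106))
# side caps
S=lambda u,v:(160+(u+.5)/5.5-.5,150+(v+.5)/5.5-.5)
print('side polish',onz('side',S(419,150),128),'sealer',onz('side',S(269,186),106),'dc',onz('side',S(531,256),66))
print('blue near',onz('top',A(381,223),128),onz('top',B(691,324),128))
print('candle',onz('top',(315,144),62))
E
```

```text
stand [501.5 -32.8] -14.9 res [ 2.9 -4.4  4.   1.7 -4.5  3.9 -2.3 -1.2]
tray [ 511.6 -370. ] -17.7 res [ 0.2 -1.6  3.2  0.7 -2.2  1.5 -1.2 -0.6]
block [510.3 308.5] -2.6 res [ 0.6  1.4 -0.3 -1.9 -0.3 -0.7 -0.1  1.1]
-70 433.81088907772653 -14.86189875163737
12 513.0646429913654 -35.90572185002816
70 569.122176247354 -50.79037721230456
dc tip [573.19648864 -50.58955349  66.        ] polish cap [515.80078059 -37.55419117 128.        ] sealer cap [439.86481187 -16.60524194 106.        ]
side polish [520.17264467 -10.99990959 128.        ] sealer [443.24928584  12.72713429 106.        ] dc [578.68141126 -23.2600492   66.        ]
blue near [ 503.79096192 -172.09284657  128.        ] [462.3697999  132.13314965 128.        ]
candle [ 738.20329268 -198.41464045   62.        ]
```

```bash
python3 - <<'E'
from h import *
go(430,-20,260,75)
print(proj('side',[515.8,-37.5,128]),proj('side',[439.9,-16.6,106]),proj('side',[573,-50.6,66]))
E
```

```text
shift [-0.3861  0.4346 -0.0118] turn 38.5 tooly ang 113.5 tilt [-7.0e-04  1.5e-03 -1.0e+00] t 0.15 pos [ 249.5 -572.6  247.5] F [0.3 0.2 0.3] w 85.6 j6 [-0.9   0.39  0.01 -0.   -1.19 -0.26]
[236.35078909 180.13927938] [209.09998744 187.0949982 ] [256.71084787 199.85070644]
```

Request:
jog_arm:
  increments:
    - [-0.02,0.022,-0.002,4]
    - [-0.06,0.067,-0.005,8]
    - [-0.1,0.113,-0.008,12]
    - [-0.142,0.16,-0.01,17]
    - [-0.184,0.207,-0.012,22]
    - [-0.226,0.254,-0.012,27]
    - [-0.268,0.301,-0.012,32]
    - [-0.31,0.348,-0.012,36]
    - [-0.348,0.395,-0.012,38.5]
    - [-0.37,0.42,-0.012,38.5]
  hand: 1

```text
clock: 1.4
position: [421.2, -37.3, 260.2]
ee_rot: [0.129, 0.992, 0.001, -0.0]
contact_force: [1.0, -0.8, -0.4]
gripper_width: 85.5
```

```bash
python3 - <<'E'
from h import *
import pickle
go(430,-20,260,75)
s=read_state()
cv2.imwrite("pics/w1.png",cv2.cvtColor(get_image('wrist'),cv2.COLOR_RGB2BGR));pickle.dump(s,open('w1.pkl','wb'))
E
```

```text
shift [-0.0041  0.019   0.0003] turn 0.2 tooly ang 75.2 tilt [-4.0e-04  1.8e-03 -1.0e+00] t 1.4 pos [421.2 -37.3 260.2] F [ 1.  -0.8 -0.4] w 85.5 j6 [ 0.3   0.02 -0.43 -0.   -1.12 -2.13]
```

View pics/w1.png

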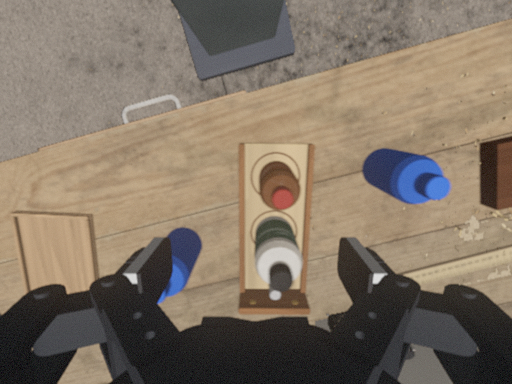

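```bash
python3 - <<'E'
import cv2
t=cv2.imread("pics/w1.png")
cv2.imwrite("pics/w1A.png",cv2.resize(t[135:325,225:330],None,fx=5,fy=5,interpolation=cv2.INTER_CUBIC)[:, :][:950])
a=cv2.resize(t[135:245,225:330],None,fx=5,fy=5,interpolation=cv2.INTER_CUBIC);cv2.imwrite("pics/w1A.png",a)
b=cv2.resize(t[210:320,225:330],None,fx=5,fy=5,interpolation=cv2.INTER_CUBIC);cv2.imwrite("pics/w1B.png",b)
E
```

```text
(no output)
```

View pics/w1A.png

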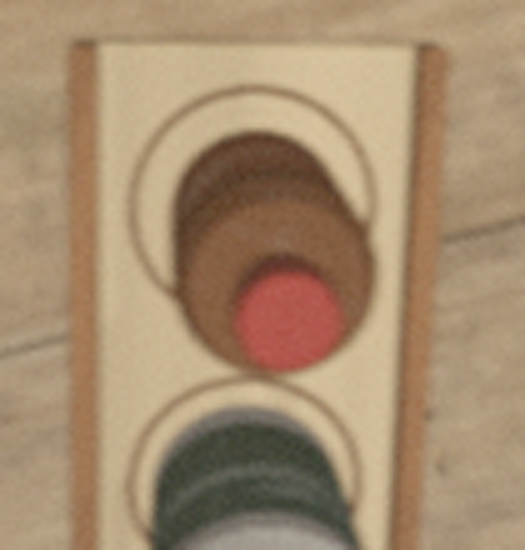

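View pics/w1B.png

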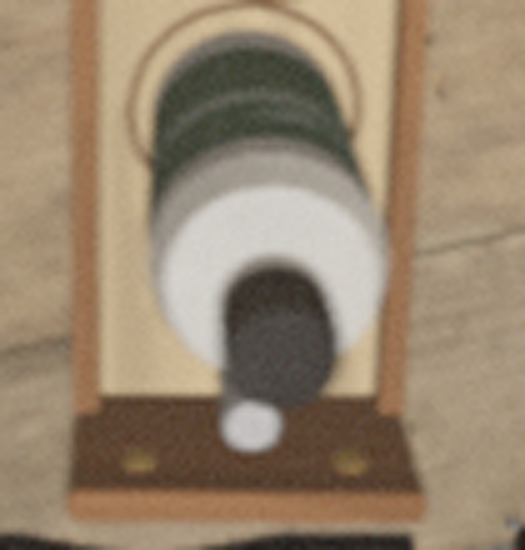

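```bash
python3 - <<'E'
from h import *
import pickle
T=pickle.load(open('w1.pkl','rb'))
A=lambda u,v:(225+(u+.5)/5-.5,135+(v+.5)/5-.5)
B=lambda u,v:(225+(u+.5)/5-.5,210+(v+.5)/5-.5)
f=lambda n,p,z:print(n,onz('wrist',p,z,T).round(1))
f('sealer',A(291,319),106);f('polish',B(281,361),128);f('dc',B(252,425),66)
f('FR',A(72,43),22);f('FL',A(443,45),22)
f('ring1',A(253,207),12)
f('backBR',B(70,495),60);f('backBL',B(424,495),60)
f('tray',(15,212),14);f('tray2',(92,215),14)
f('blue',(437,187),128)
E
```

```text
sealer [441.8 -11.7 106. ]
polish [523.9 -35.6 128. ]
dc [580.6 -51.1  66. ]
FR [380.  -46.9  22. ]
FL [405.2  46.2  22. ]
ring1 [436.2 -11.5  12. ]
backBR [ 593.3 -105.3   60. ]
backBL [618.4 -11.2  60. ]
tray [ 391.7 -379.9   14. ]
tray2 [ 423.8 -276.5   14. ]
blue [462.2 133.6 128. ]
```

Wrist view: the sealer cap is at (283,198), the polish cap at (281,282) and the drive centre tip at (275,295), and these agree with the top view to about 5 mm. Next I'll move over the sealer.

```bash
python3 - <<'E'
from h import *
go(440,-13,190,75)
E
```

```text
shift [-0.0111  0.0262  0.0703] turn 0.3 tooly ang 75.3 tilt [ 9.0e-04  2.5e-03 -1.0e+00] t 1.45 pos [422.6 -35.7 260.2] F [1.  1.4 1. ] w 85.2 j6 [ 0.3   0.02 -0.43 -0.   -1.12 -2.13]
```

Request:
jog_arm:
  increments:
    - [-0.005,0.012,0.03,0]
    - [-0.011,0.026,0.07,0]
    - [-0.011,0.026,0.07,0]
    - [-0.011,0.026,0.07,0]

```text
clock: 1.95
position: [440.3, -13.4, 191.3]
ee_rot: [0.128, 0.992, 0.001, 0.001]
contact_force: [-0.1, -0.7, 0.2]
gripper_width: 85.6
```

```bash
python3 - <<'E'
from h import *
import pickle
go(440,-13,57,75)
s=read_state()
cv2.imwrite("pics/w2.png",cv2.cvtColor(get_image('wrist'),cv2.COLOR_RGB2BGR));pickle.dump(s,open('w2.pkl','wb'))
print(proj('wrist',s['position'],s),proj('wrist',[440,-13,106],s))
E
```

```text
shift [ 0.0006 -0.      0.1343] turn 0.3 tooly ang 75.3 tilt [ 0.0019  0.0022 -1.    ] t 1.95 pos [440.3 -13.4 191.3] F [-0.1 -0.7  0.2] w 85.6 j6 [ 0.34  0.12 -0.51 -0.   -0.94 -2.17]
[254.60437967 256.21262972] [254.67920925 205.0816382 ]
```

View pics/w2.png

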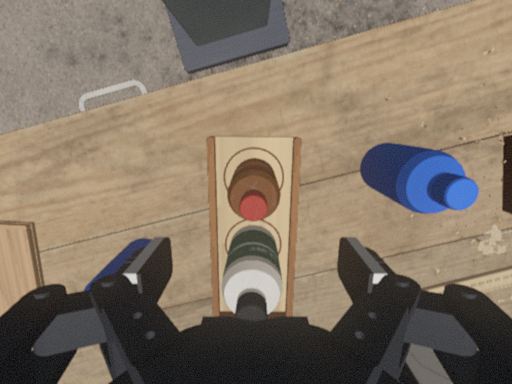

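The cap appears at (254,207) against a prediction of (255,205), so it's well centred. I'll descend and grip.

Request:
jog_arm:
  increments:
    - [-0.001,0,0.03,0]
    - [-0.001,0,0.07,0]
    - [-0.001,0,0.11,0]
    - [-0.001,0,0.13,0]
    - [-0.001,0,0.137,0]
    - [-0.001,0,0.137,0]
    - [-0.001,0,0.137,0]
  hand: 1

```text
clock: 2.88
position: [442.9, -13.1, 56.0]
ee_rot: [0.128, 0.992, 0.002, 0.003]
contact_force: [0.5, -0.4, -0.8]
gripper_width: 85.4
```

Request:
jog_arm:
  increments:
    - [0,0,0,0]
    - [0,0,0,0]
    - [0,0,0,0]
    - [0,0,0,0]
    - [0,0,0,0]
    - [0,0,0,0]
    - [0,0,0,0]
    - [0,0,0,0]
  hand: -1

```text
clock: 3.88
position: [443.2, -13.1, 56.7]
ee_rot: [0.128, 0.992, 0.002, 0.003]
contact_force: [-0.9, -0.0, 6.3]
gripper_width: 45.5
```

```bash
python3 - <<'E'
from h import *
import pickle
s=read_state();pickle.dump(s,open('graspS.pkl','wb'));print(s['position'],s['ee_rot'])
go(464,-352,200,72.5)
cv2.imwrite("pics/w3.png",cv2.cvtColor(get_image('wrist'),cv2.COLOR_RGB2BGR))
E
```

```text
[443.22684303 -13.05848295  56.72084142] [0.12792108 0.99177686 0.00216773 0.00318763]
shift [-0.1069 -0.3218 -0.1443] turn 2.8 tooly ang 75.3 tilt [ 0.0069  0.0035 -1.    ] t 3.875 pos [443.2 -13.1  56.7] F [-0.9 -0.   6.3] w 45.5 j6 [ 0.34  0.34 -0.67 -0.   -0.56 -2.16]
```

View pics/w3.png

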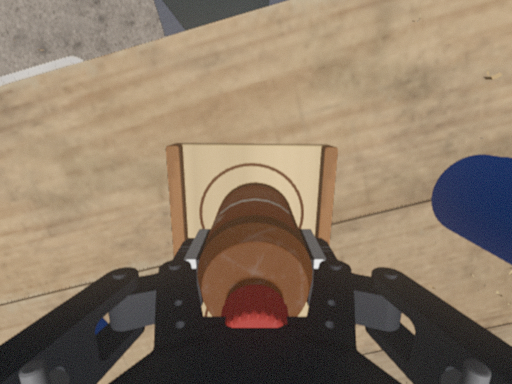

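The sealer is gripped (opening 45.5 mm); the wrist picture shows it between the pads with its cap at (256,306). Now I'll lift it.

Request:
jog_arm:
  increments:
    - [0,0,-0.01,0]
    - [0,0,-0.035,0]
    - [0,0,-0.07,0]
    - [0,0,-0.11,0]
    - [0,0,-0.144,0]
    - [-0.01,-0.03,-0.144,0]
    - [-0.025,-0.075,-0.144,1]
    - [-0.043,-0.125,-0.144,2]
    - [-0.06,-0.175,-0.144,2.8]
    - [-0.077,-0.225,-0.144,2.8]

```text
clock: 5.18
position: [459.3, -252.3, 200.4]
ee_rot: [0.152, 0.988, 0.002, 0.003]
contact_force: [2.1, 1.0, -1.0]
gripper_width: 45.6
```

```bash
python3 - <<'E'
from h import *
go(464,-352,200,72.5)
E
```

```text
shift [-0.0345 -0.0937  0.    ] turn 0.0 tooly ang 72.5 tilt [ 0.0071  0.0037 -1.    ] t 5.175 pos [ 459.3 -252.3  200.4] F [ 2.1  1.  -1. ] w 45.6 j6 [-0.2   0.25 -0.31 -0.01 -1.   -1.68]
```

Request:
jog_arm:
  increments:
    - [-0.017,-0.047,0,0]
    - [-0.03,-0.08,0,0]
    - [-0.034,-0.093,0,0]
    - [-0.034,-0.093,0.02,0]
    - [-0.034,-0.093,0.05,0]
    - [-0.034,-0.093,0.08,0]
    - [-0.034,-0.093,0.1,0]
    - [-0.034,-0.093,0.1,0]

```text
clock: 6.18
position: [463.2, -349.6, 98.6]
ee_rot: [0.152, 0.988, 0.003, 0.001]
contact_force: [0.3, 0.0, -1.0]
gripper_width: 45.1
```

```bash
python3 - <<'E'
from h import *
import pickle
go(464,-352,50,72.5)
w=cv2.cvtColor(get_image('wrist'),cv2.COLOR_RGB2BGR);t=cv2.cvtColor(get_image('side'),cv2.COLOR_RGB2BGR)
cv2.imwrite("pics/c4.png",np.hstack([cv2.resize(w,(400,300)),cv2.resize(t[170:320,170:370],(400,300),interpolation=cv2.INTER_CUBIC)]))
E
```

```text
shift [-0.0014 -0.0024  0.0486] turn 0.0 tooly ang 72.5 tilt [ 0.0031  0.0058 -1.    ] t 6.175 pos [ 463.2 -349.6   98.6] F [ 0.3  0.  -1. ] w 45.1 j6 [-0.37  0.46 -0.29 -0.01 -0.82 -1.5 ]
```

View pics/c4.png

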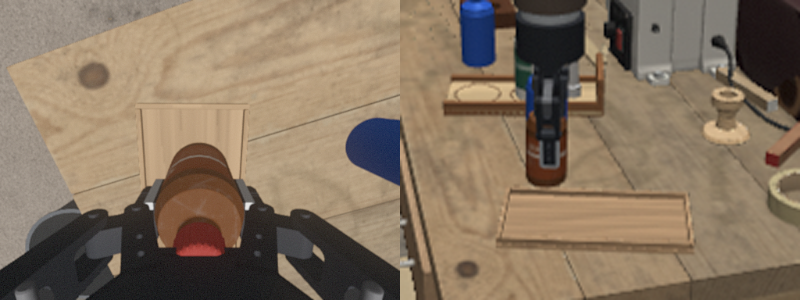

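The bottle is 6 mm left of the tray's centre line (tray edges at 137 and 249, centre 193, against 199). I'll correct that and lower.

Request:
jog_arm:
  increments:
    - [-0.002,-0.007,0.01,0]
    - [-0.002,-0.007,0.025,0]
    - [-0.002,-0.007,0.037,0]
    - [-0.002,-0.007,0.044,0]
    - [-0.002,-0.007,0.047,0]
    - [-0.002,-0.007,0.048,0]
    - [-0.002,-0.007,0.048,0]
    - [-0.002,-0.007,0.048,0]

```text
clock: 7.28
position: [465.3, -357.8, 53.3]
ee_rot: [0.152, 0.988, 0.002, 0.004]
contact_force: [0.1, -0.4, -1.0]
gripper_width: 45.5
```

```bash
python3 - <<'E'
from h import *
go(462,-357,49.7,72.5)
E
```

```text
shift [ 0.0034 -0.0002  0.0035] turn 0.1 tooly ang 72.6 tilt [ 0.0086  0.0028 -1.    ] t 7.275 pos [ 465.3 -357.8   53.3] F [ 0.1 -0.4 -1. ] w 45.5 j6 [-0.38  0.53 -0.32 -0.01 -0.72 -1.49]
```

Request:
jog_arm:
  increments:
    - [0,0,0.002,0]
    - [0,0,0.004,0]
    - [0,0,0.004,0]
    - [0,0,0.004,0]

```text
clock: 7.78
position: [465.5, -357.9, 49.8]
ee_rot: [0.152, 0.988, 0.002, 0.004]
contact_force: [-0.1, 1.7, 3.9]
gripper_width: 45.4
```

Request:
jog_arm:
  increments:
    - [0,0,0,0]
    - [0,0,0,0]
    - [0,0,0,0]
    - [0,0,0,0]
    - [0,0,0,0]
    - [0,0,0,0]
  hand: 1

```text
clock: 8.52
position: [465.5, -357.9, 49.8]
ee_rot: [0.152, 0.988, 0.002, 0.004]
contact_force: [0.1, 0.2, -0.2]
gripper_width: 85.6
```

Request:
jog_arm:
  increments:
    - [0,0,-0.01,0]
    - [0,0,-0.04,0]
    - [0,0,-0.08,0]
    - [0,0,-0.12,0]
    - [0,0,-0.15,0]
    - [0,0,-0.15,0]

```text
clock: 9.28
position: [465.5, -359.0, 203.8]
ee_rot: [0.151, 0.988, 0.001, 0.008]
contact_force: [-1.4, 0.3, -0.9]
gripper_width: 85.7
```

```bash
python3 - <<'E'
from h import *
go(523,-36,205,75)
w=cv2.cvtColor(get_image('wrist'),cv2.COLOR_RGB2BGR);t=cv2.cvtColor(get_image('side'),cv2.COLOR_RGB2BGR)
cv2.imwrite("pics/c5.png",np.hstack([cv2.resize(w,(400,300)),cv2.resize(t[170:320,170:370],(400,300),interpolation=cv2.INTER_CUBIC)]))
E
```

```text
shift [ 0.0418  0.3254 -0.0006] turn -2.4 tooly ang 72.6 tilt [ 1.570e-02 -9.000e-04 -9.999e-01] t 9.275 pos [ 465.5 -359.   203.8] F [-1.4  0.3 -0.9] w 85.7 j6 [-0.38  0.35 -0.16 -0.01 -1.05 -1.49]
```

View pics/c5.png

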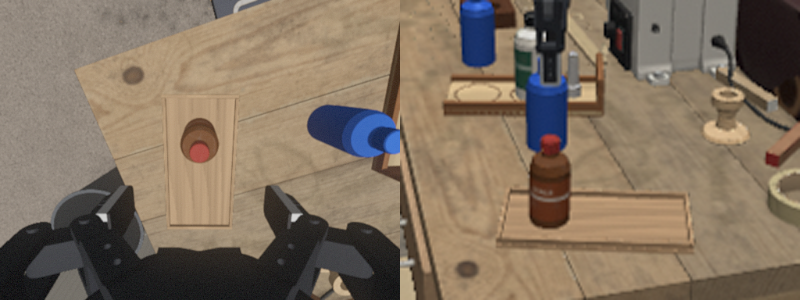

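The sealer stands upright on the tray (side crop at (550,180)). Next is the polish bottle.

Request:
jog_arm:
  increments:
    - [0.003,0.025,0,0]
    - [0.01,0.075,0,-1]
    - [0.017,0.13,0,-2]
    - [0.024,0.185,0,-2.4]
    - [0.031,0.24,0,-2.4]
    - [0.038,0.29,0,-2.4]
    - [0.042,0.32,0,-2.4]
    - [0.042,0.325,0,-2.4]
    - [0.042,0.325,0,-2.4]
    - [0.042,0.325,0,-2.4]

```text
clock: 10.62
position: [520.9, -36.4, 201.2]
ee_rot: [0.132, 0.991, 0.002, 0.004]
contact_force: [0.0, -0.4, 0.6]
gripper_width: 85.4
```

```bash
python3 - <<'E'
from h import *
import pickle
go(523,-36,77,75)
s=read_state()
cv2.imwrite("pics/w6.png",cv2.cvtColor(get_image('wrist'),cv2.COLOR_RGB2BGR));pickle.dump(s,open('w6.pkl','wb'))
print(proj('wrist',[523,-36,128],s),proj('wrist',[581,-51,66],s))
E
```

```text
shift [-0.001   0.0003  0.1242] turn -0.1 tooly ang 74.9 tilt [ 0.0087  0.0025 -1.    ] t 10.625 pos [520.9 -36.4 201.2] F [ 0.  -0.4  0.6] w 85.4 j6 [ 0.24  0.25 -0.32 -0.   -1.   -2.08]
[255.30104115 212.15021229] [255.4742464  247.30548044]
```

View pics/w6.png

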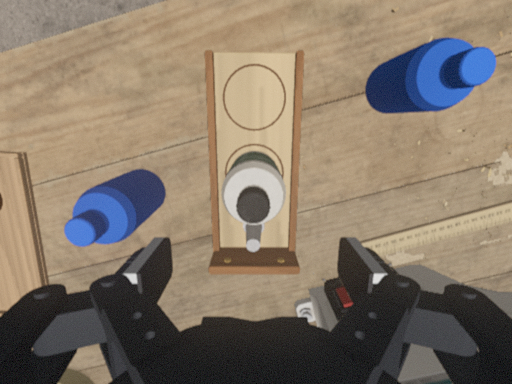

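Cap at (253,205), 7 px above the prediction, so the bottle is at about x = 518, y = -37.

```bash
python3 - <<'E'
from h import *
go(518.3,-37.2,77,75)
E
```

```text
shift [ 0.0034 -0.0021  0.1243] turn -0.1 tooly ang 74.9 tilt [ 0.009   0.0025 -1.    ] t 10.675 pos [521.  -36.4 201.3] F [-0.3 -1.   0.6] w 85.6 j6 [ 0.24  0.25 -0.32 -0.   -1.   -2.08]
```

Request:
jog_arm:
  increments:
    - [0.003,-0.002,0.02,0]
    - [0.003,-0.002,0.06,0]
    - [0.003,-0.002,0.095,0]
    - [0.003,-0.002,0.115,0]
    - [0.003,-0.002,0.125,0]
    - [0.003,-0.002,0.126,0]
    - [0.003,-0.002,0.126,0]
    - [0.003,-0.002,0.126,0]

```text
clock: 11.68
position: [519.2, -37.2, 76.2]
ee_rot: [0.132, 0.991, 0.002, 0.005]
contact_force: [-0.1, -0.5, 0.4]
gripper_width: 85.4
```

Request:
jog_arm:
  increments:
    - [0,0,0,0]
    - [0,0,0,0]
    - [0,0,0,0]
    - [0,0,0,0]
    - [0,0,0,0]
    - [0,0,0,0]
    - [0,0,0,0]
  hand: -1

```text
clock: 12.55
position: [520.0, -36.9, 77.0]
ee_rot: [0.131, 0.991, 0.002, 0.006]
contact_force: [-0.5, 1.7, 5.2]
gripper_width: 53.2
```

```bash
python3 - <<'E'
from h import *
import pickle
s=read_state();pickle.dump(s,open('graspP.pkl','wb'));print(s['position'],s['ee_rot'])
go(558,-389,225,72.5)
cv2.imwrite("pics/w7.png",cv2.cvtColor(get_image('wrist'),cv2.COLOR_RGB2BGR))
E
```

```text
[520.04333417 -36.94847004  76.9971699 ] [0.13138059 0.99131032 0.00235435 0.00611946]
shift [-0.1301 -0.3291 -0.1486] turn 2.4 tooly ang 74.9 tilt [ 0.0128  0.0031 -0.9999] t 12.55 pos [520.  -36.9  77. ] F [-0.5  1.7  5.2] w 53.2 j6 [ 0.24  0.4  -0.47  0.   -0.69 -2.08]
```

View pics/w7.png

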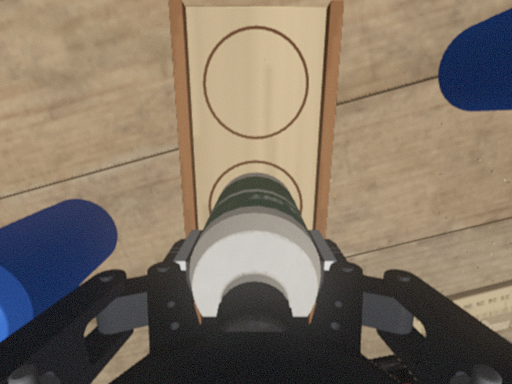

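The polish bottle is gripped (opening 53 mm, cap at (256,305)). I'll lift it and carry it to the back half of the tray.

Request:
jog_arm:
  increments:
    - [0,0,-0.01,0]
    - [0,0,-0.035,0]
    - [0,0,-0.07,0]
    - [0,0,-0.11,0]
    - [0,0,-0.14,0]
    - [-0.01,-0.025,-0.148,0]
    - [-0.025,-0.065,-0.148,1]
    - [-0.043,-0.11,-0.148,2]
    - [-0.06,-0.155,-0.148,2.4]
    - [-0.078,-0.2,-0.148,2.4]

```text
clock: 13.85
position: [540.5, -252.1, 224.0]
ee_rot: [0.152, 0.988, 0.003, 0.005]
contact_force: [0.5, 0.4, -2.4]
gripper_width: 52.9
```

```bash
python3 - <<'E'
from h import *
go(556,-387,225,72.5)
E
```

```text
shift [-0.0554 -0.124  -0.0014] turn -0.0 tooly ang 72.5 tilt [ 0.0109  0.0041 -0.9999] t 13.85 pos [ 540.5 -252.1  224. ] F [ 0.5  0.4 -2.4] w 52.9 j6 [-0.17  0.35 -0.11 -0.01 -1.11 -1.71]
```

Request:
jog_arm:
  increments:
    - [-0.02,-0.045,0,0]
    - [-0.038,-0.085,0,0]
    - [-0.05,-0.115,0,0]
    - [-0.055,-0.124,0,0]
    - [-0.055,-0.124,0.02,0]
    - [-0.055,-0.124,0.055,0]
    - [-0.055,-0.124,0.09,0]
    - [-0.055,-0.124,0.11,0]
    - [-0.055,-0.124,0.115,0]
    - [-0.055,-0.124,0.115,0]

```text
clock: 15.1
position: [557.1, -386.0, 109.0]
ee_rot: [0.152, 0.988, 0.003, 0.005]
contact_force: [-0.5, -0.6, -1.6]
gripper_width: 53.4
```

```bash
python3 - <<'E'
from h import *
go(556,-387,70,72.5)
w=cv2.cvtColor(get_image('wrist'),cv2.COLOR_RGB2BGR);t=cv2.cvtColor(get_image('side'),cv2.COLOR_RGB2BGR)
cv2.imwrite("pics/c8.png",np.hstack([cv2.resize(w,(400,300)),cv2.resize(t[170:320,170:370],(400,300),interpolation=cv2.INTER_CUBIC)]))
E
```

```text
shift [ 0.0011 -0.0015  0.0389] turn 0.0 tooly ang 72.5 tilt [ 0.0108  0.004  -0.9999] t 15.1 pos [ 557.1 -386.   109. ] F [-0.5 -0.6 -1.6] w 53.4 j6 [-0.37  0.58 -0.02 -0.01 -0.95 -1.5 ]
```

View pics/c8.png

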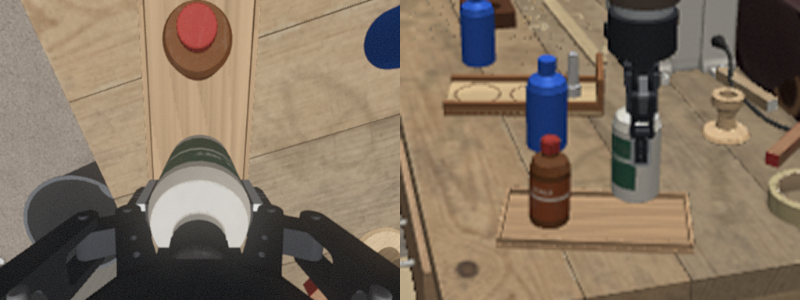

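Well centred, and the sealer is clear. I'll lower it.

Request:
jog_arm:
  increments:
    - [0,-0.001,0.01,0]
    - [0,-0.001,0.024,0]
    - [0,-0.001,0.034,0]
    - [0,-0.001,0.038,0]
    - [0,-0.001,0.039,0]
    - [0,-0.001,0.039,0]
    - [0,-0.001,0.039,0]

```text
clock: 16.08
position: [558.1, -387.4, 71.5]
ee_rot: [0.152, 0.988, 0.002, 0.007]
contact_force: [-0.4, -0.9, -1.7]
gripper_width: 53.6
```

Request:
jog_arm:
  increments:
    - [0,0,0.001,0]
    - [0,0,0.0025,0]
    - [0,0,0.0025,0]
    - [0,0,0.0025,0]

```text
clock: 16.58
position: [558.5, -387.6, 70.1]
ee_rot: [0.152, 0.988, 0.002, 0.007]
contact_force: [-0.9, 1.4, 5.1]
gripper_width: 53.0
```

Request:
jog_arm:
  increments:
    - [0,0,0,0]
    - [0,0,0,0]
    - [0,0,0,0]
    - [0,0,0,0]
    - [0,0,0,0]
    - [0,0,0,0]
  hand: 1

```text
clock: 17.32
position: [558.5, -387.6, 70.0]
ee_rot: [0.152, 0.988, 0.002, 0.007]
contact_force: [0.4, -0.3, -0.5]
gripper_width: 85.7
```

Request:
jog_arm:
  increments:
    - [0,0,-0.01,0]
    - [0,0,-0.04,0]
    - [0,0,-0.08,0]
    - [0,0,-0.115,0]
    - [0,0,-0.13,0]
    - [0,0,-0.13,0]
    - [0,0,-0.13,0]

```text
clock: 18.2
position: [555.8, -387.3, 198.1]
ee_rot: [0.152, 0.988, 0.003, 0.006]
contact_force: [-0.9, -0.5, -0.9]
gripper_width: 85.4
```

```bash
python3 - <<'E'
from h import *
go(578,-52,195,75)
w=cv2.cvtColor(get_image('wrist'),cv2.COLOR_RGB2BGR);t=cv2.cvtColor(get_image('side'),cv2.COLOR_RGB2BGR)
cv2.imwrite("pics/c9.png",np.hstack([cv2.resize(w,(400,300)),cv2.resize(t[170:320,170:370],(400,300),interpolation=cv2.INTER_CUBIC)]))
E
```

```text
shift [0.0796 0.3265 0.0046] turn -2.5 tooly ang 72.5 tilt [ 0.0119  0.0038 -0.9999] t 18.2 pos [ 555.8 -387.3  198.1] F [-0.9 -0.5 -0.9] w 85.4 j6 [-0.37  0.5   0.08 -0.01 -1.13 -1.5 ]
```

View pics/c9.png

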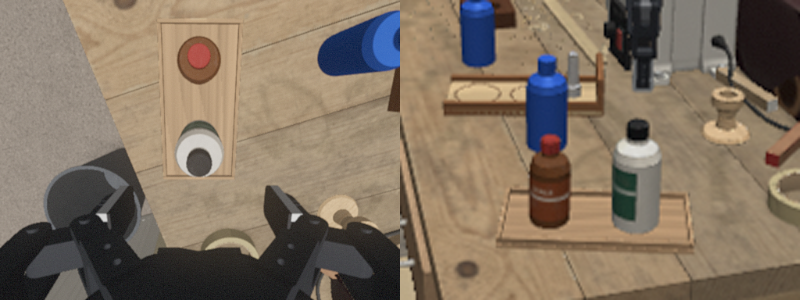

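Both bottles stand on the tray. Next I'll check lathe clearance near the drive centre.

```bash
python3 - <<'E'
from h import *
for z in (0,100,200): print(z,onz('top',(258,163),z).round(),onz('top',(268,155),z).round(),onz('top',(240,160),z).round())
E
```

```text
0 [676.  10.   0.] [707. -28.   0.] [687.  79.   0.]
100 [662.  14. 100.] [691. -22. 100.] [673.  79. 100.]
200 [648.  18. 200.] [675. -16. 200.] [658.  79. 200.]
```

Request:
jog_arm:
  increments:
    - [0.005,0.02,0,0]
    - [0.018,0.07,0,-1]
    - [0.031,0.125,0,-2]
    - [0.044,0.18,0,-2.5]
    - [0.056,0.23,0,-2.5]
    - [0.068,0.28,0,-2.5]
    - [0.077,0.315,0,-2.5]
    - [0.079,0.326,0,-2.5]
    - [0.079,0.326,0,-2.5]
    - [0.079,0.326,0,-2.5]

```text
clock: 19.55
position: [578.2, -53.6, 199.2]
ee_rot: [0.131, 0.991, 0.002, 0.005]
contact_force: [0.1, -0.3, 0.6]
gripper_width: 85.4
```

```bash
python3 - <<'E'
from h import *
go(578.5,-52,45,75)
s=read_state()
w=cv2.cvtColor(get_image('wrist'),cv2.COLOR_RGB2BGR)
cv2.imwrite("pics/w10.png",w)
print(proj('wrist',[578.5,-52,66],s))
E
```

```text
shift [0.0016 0.0007 0.1542] turn -0.0 tooly ang 75.0 tilt [ 0.0109  0.0034 -0.9999] t 19.55 pos [578.2 -53.6 199.2] F [ 0.1 -0.3  0.6] w 85.4 j6 [ 0.19  0.34 -0.18 -0.   -1.03 -2.02]
[255.38321607 189.5531615 ]
```

View pics/w10.png

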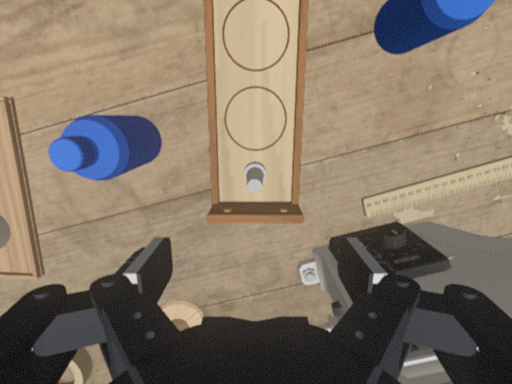

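Tip at (255,186), so the drive centre is about 3 mm nearer than predicted (x ≈ 576). I'll descend on it.

Request:
jog_arm:
  increments:
    - [0.004,0.001,0.02,0]
    - [0.004,0.001,0.06,0]
    - [0.004,0.001,0.1,0]
    - [0.004,0.001,0.13,0]
    - [0.004,0.001,0.143,0]
    - [0.004,0.001,0.147,0]
    - [0.004,0.001,0.148,0]
    - [0.004,0.001,0.148,0]
    - [0.004,0.001,0.148,0]

```text
clock: 20.72
position: [576.7, -51.2, 52.1]
ee_rot: [0.131, 0.991, 0.003, 0.006]
contact_force: [-0.4, 0.2, 0.1]
gripper_width: 85.1
```

```bash
python3 - <<'E'
from h import *
go(576,-52,53,75)
w=cv2.cvtColor(get_image('wrist'),cv2.COLOR_RGB2BGR)
cv2.imwrite("pics/w11.png",w)
E
```

```text
shift [ 0.0005 -0.001  -0.001 ] turn -0.0 tooly ang 75.0 tilt [ 0.0127  0.0037 -0.9999] t 20.725 pos [576.7 -51.2  52.1] F [-0.4  0.2  0.1] w 85.1 j6 [ 0.19  0.51 -0.35 -0.   -0.7  -2.02]
```

View pics/w11.png

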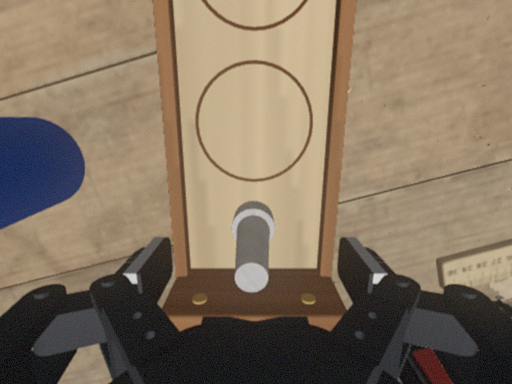

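Request:
jog_arm:
  increments:
    - [0,-0.001,0,0]
    - [0,-0.001,0,0]
    - [0,-0.001,0,0]
    - [0,-0.001,0,0]
    - [0,-0.001,0,0]
    - [0,-0.001,0,0]
    - [0,-0.001,0,0]
    - [0,-0.001,0,0]
  hand: -1

```text
clock: 21.78
position: [576.4, -52.2, 52.2]
ee_rot: [0.131, 0.991, 0.003, 0.006]
contact_force: [-1.2, -0.9, 3.4]
gripper_width: 18.5
```

```bash
python3 - <<'E'
from h import *
import pickle
s=read_state();pickle.dump(s,open('graspD.pkl','wb'))
go(510,308,205,75)
w=cv2.cvtColor(get_image('wrist'),cv2.COLOR_RGB2BGR)
cv2.imwrite("pics/w12.png",w)
E
```

```text
shift [ 0.1559  0.3316 -0.1524] turn -0.0 tooly ang 75.0 tilt [ 0.0127  0.0036 -0.9999] t 21.775 pos [576.4 -52.2  52.2] F [-1.2 -0.9  3.4] w 18.5 j6 [ 0.19  0.51 -0.35 -0.   -0.7  -2.02]
```

View pics/w12.png

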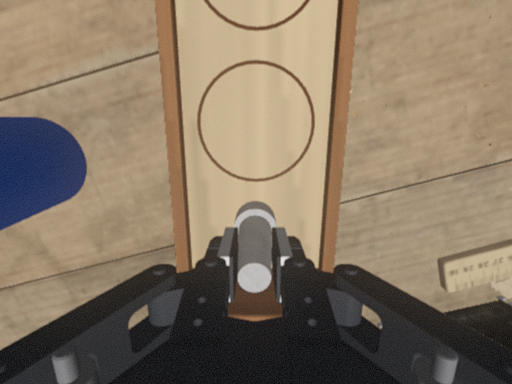

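Gripped at 18.5 mm, with the stem upright between the pads at (256,240). I'll lift it and carry it to the block.

Request:
jog_arm:
  increments:
    - [0,0,-0.01,0]
    - [0,0,-0.04,0]
    - [0,0,-0.08,0]
    - [0,0,-0.12,0]
    - [0.005,0.01,-0.15,0]
    - [0.02,0.04,-0.152,0]
    - [0.042,0.09,-0.152,0]
    - [0.065,0.14,-0.152,0]
    - [0.09,0.19,-0.152,0]
    - [0.112,0.24,-0.152,0]

```text
clock: 23.08
position: [527.6, 209.8, 204.5]
ee_rot: [0.131, 0.991, 0.003, 0.006]
contact_force: [0.9, -1.2, -1.0]
gripper_width: 18.8
```

```bash
python3 - <<'E'
from h import *
go(510,308,160,75)
E
```

```text
shift [0.043  0.0899 0.0446] turn -0.0 tooly ang 75.0 tilt [ 0.0122  0.0038 -0.9999] t 23.075 pos [527.6 209.8 204.5] F [ 0.9 -1.2 -1. ] w 18.8 j6 [ 0.67  0.32 -0.21  0.01 -1.03 -2.5 ]
```

Request:
jog_arm:
  increments:
    - [0.015,0.035,0,0]
    - [0.03,0.065,0,0]
    - [0.04,0.085,0,0]
    - [0.043,0.09,0.01,0]
    - [0.043,0.09,0.03,0]
    - [0.043,0.09,0.044,0]
    - [0.043,0.09,0.044,0]
    - [0.043,0.09,0.044,0]

```text
clock: 24.08
position: [510.5, 307.9, 161.2]
ee_rot: [0.131, 0.991, 0.003, 0.006]
contact_force: [0.3, 0.7, -1.2]
gripper_width: 18.5
```

```bash
python3 - <<'E'
from h import *
import pickle
go(510,308,56,75)
s=read_state();pickle.dump(s,open('w13.pkl','wb'))
w=cv2.cvtColor(get_image('wrist'),cv2.COLOR_RGB2BGR)
cv2.imwrite("pics/w13.png",w)
cv2.imwrite("pics/t13.png",cv2.resize(cv2.cvtColor(get_image('side'),cv2.COLOR_RGB2BGR)[100:250,150:350],None,fx=4,fy=4))
M=R.from_quat(s['ee_rot']).as_matrix(); dcb=s['position']+M@np.array([0,0,42.])
print('dc foot',dcb,proj('wrist',dcb,s),'pocket pred',proj('wrist',[510,308,30],s))
E
```

```text
shift [ 0.0018 -0.0008  0.1052] turn -0.1 tooly ang 74.9 tilt [ 0.0131  0.0042 -0.9999] t 24.075 pos [510.5 307.9 161.2] F [ 0.3  0.7 -1.2] w 18.5 j6 [ 0.82  0.4  -0.2   0.01 -0.96 -2.66]
dc foot [511.07533931 308.050987   119.17294257] [254.57919734 225.54426839] pocket pred [253.5209796  189.35814466]
```

View pics/w13.png

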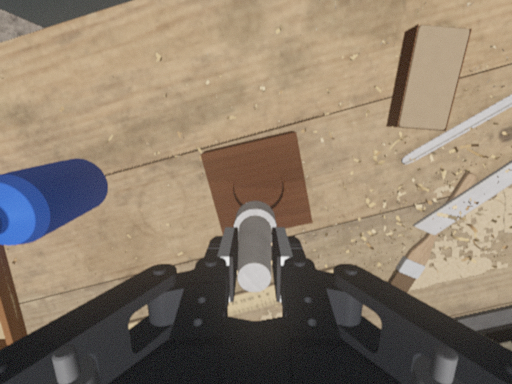

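View pics/t13.png

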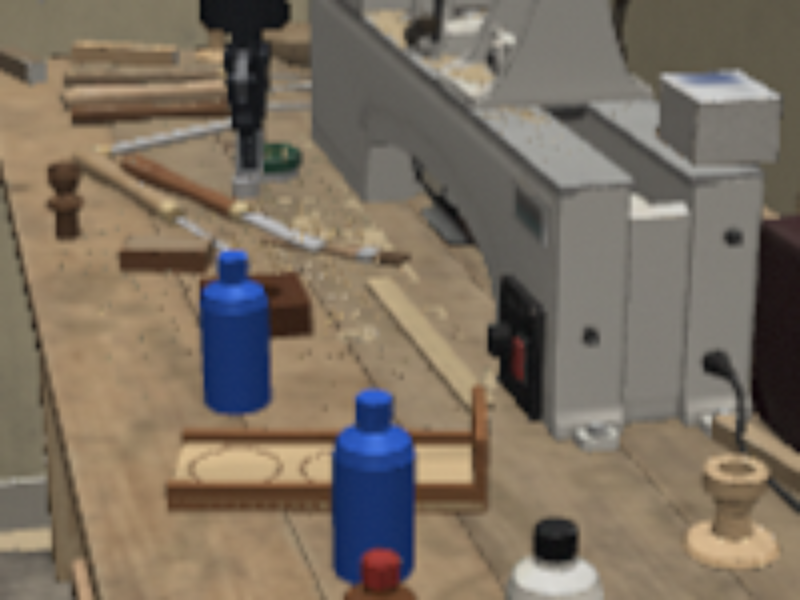

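The block's corners are at (202,153), (296,132) and (312,223), and the pocket centre is near (257,187).

```bash
python3 - <<'E'
from h import *
import pickle
T=pickle.load(open('w13.pkl','rb'))
p=onz('wrist',(257.3,187.3),30,T);print(p)
for q in [(202,153),(296,132),(312,223)]: print(onz('wrist',q,30,T).round(1))
go(p[0]-.7,p[1],56.5,75)
E
```

```text
[508.98420575 312.02187415  30.        ]
[464.  271.2  30. ]
[468.2 359.2  30. ]
[558.6 355.1  30. ]
shift [0.0044 0.0023 0.105 ] turn -0.1 tooly ang 74.9 tilt [ 0.0135  0.0049 -0.9999] t 24.175 pos [510.5 308.2 161.5] F [-0.6  0.2 -1.8] w 19.1 j6 [ 0.82  0.4  -0.2   0.01 -0.96 -2.66]
```

Request:
jog_arm:
  increments:
    - [0.003,0.003,0.015,0]
    - [0.003,0.003,0.045,0]
    - [0.003,0.003,0.07,0]
    - [0.003,0.003,0.085,0]
    - [0.003,0.003,0.095,0]
    - [0.003,0.003,0.102,0]
    - [0.003,0.003,0.104,0]
    - [0.003,0.003,0.104,0]
    - [0.003,0.003,0.104,0]

```text
clock: 25.3
position: [510.0, 312.6, 58.1]
ee_rot: [0.131, 0.991, 0.004, 0.007]
contact_force: [-0.4, 0.0, -1.0]
gripper_width: 18.5
```

```bash
python3 - <<'E'
from h import *
go(510,312,56,75)
w=cv2.cvtColor(get_image('wrist'),cv2.COLOR_RGB2BGR)
cv2.imwrite("pics/w14.png",w)
E
```

```text
shift [-0.0001 -0.0006  0.0021] turn -0.1 tooly ang 74.9 tilt [ 0.0144  0.0057 -0.9999] t 25.3 pos [510.  312.6  58.1] F [-0.4  0.  -1. ] w 18.5 j6 [ 0.82  0.53 -0.3   0.01 -0.73 -2.66]
```

View pics/w14.png

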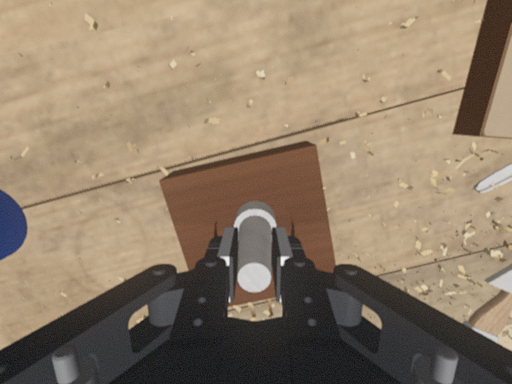

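The foot is within the pocket (pocket edges at about 213 and 292, foot at 255). I'll lower to contact.

Request:
jog_arm:
  increments:
    - [0,0,0.001,0]
    - [0,0,0.002,0]
    - [0,0,0.0025,0]
    - [0,0,0.0025,0]
    - [0,0,0.0025,0]

```text
clock: 25.98
position: [510.2, 312.7, 56.2]
ee_rot: [0.131, 0.991, 0.004, 0.007]
contact_force: [-1.3, -0.4, 4.6]
gripper_width: 19.0
```

Request:
jog_arm:
  increments:
    - [0,0,0,0]
    - [0,0,0,0]
    - [0,0,0,0]
    - [0,0,0,0]
    - [0,0,0,0]
    - [0,0,0,0]
    - [0,0,0,0]
  hand: 1

```text
clock: 26.85
position: [510.2, 312.7, 56.2]
ee_rot: [0.131, 0.991, 0.004, 0.007]
contact_force: [0.1, 0.5, 1.1]
gripper_width: 85.7
```

Request:
jog_arm:
  increments:
    - [0,0,-0.01,0]
    - [0,0,-0.04,0]
    - [0,0,-0.08,0]
    - [0,0,-0.12,0]
    - [0,0,-0.145,0]
    - [0,0,-0.145,0]
    - [0,0,-0.145,0]

```text
clock: 27.72
position: [507.6, 311.5, 200.6]
ee_rot: [0.131, 0.991, 0.004, 0.006]
contact_force: [-0.6, -0.8, -0.2]
gripper_width: 85.4
```

```bash
python3 - <<'E'
from h import *
import pickle
go(557.5,-387.5,205,72.5)
s=read_state();pickle.dump(s,open('w15.pkl','wb'))
w=cv2.cvtColor(get_image('wrist'),cv2.COLOR_RGB2BGR)
cv2.imwrite("pics/w15.png",cv2.resize(w[60:300,150:400],None,fx=2.4,fy=2.4))
t=cv2.cvtColor(get_image('side'),cv2.COLOR_RGB2BGR)
cv2.imwrite("pics/s15.png",cv2.resize(t[130:270,170:350],None,fx=4,fy=4))
E
```

```text
shift [-0.2299 -0.6619 -0.0075] turn 2.4 tooly ang 74.9 tilt [ 0.0138  0.0055 -0.9999] t 27.725 pos [507.6 311.5 200.6] F [-0.6 -0.8 -0.2] w 85.4 j6 [ 0.83  0.37 -0.15  0.01 -1.04 -2.66]
```

View pics/w15.png

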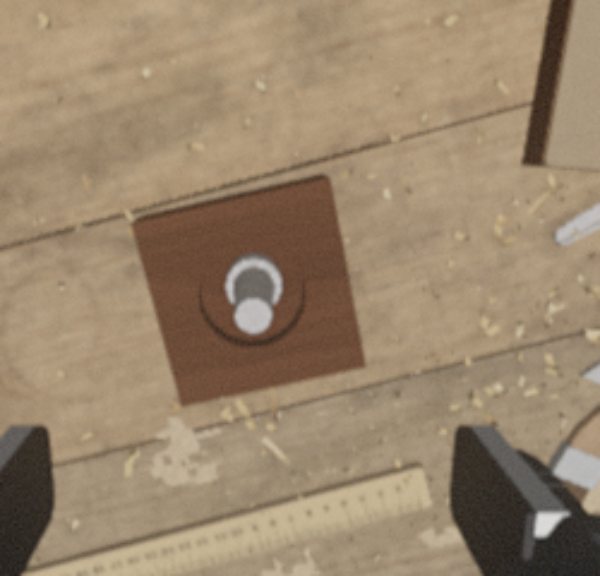

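View pics/s15.png

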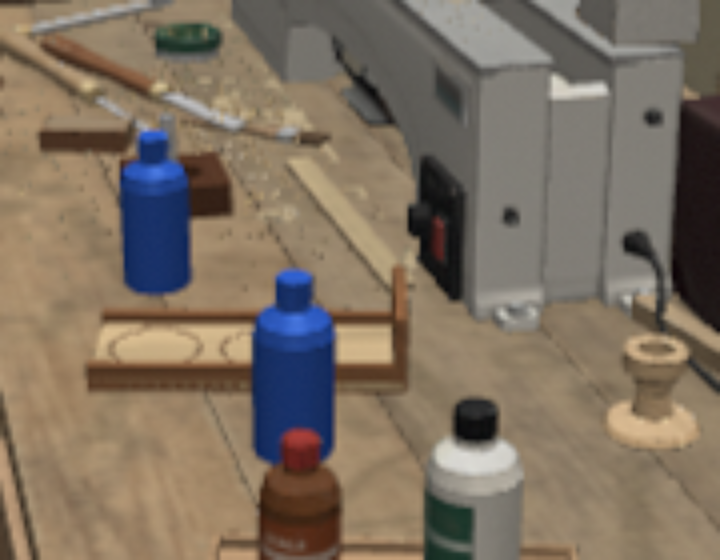

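In the wrist view the drive centre stands in the pocket, with the foot about 4 mm from the pocket centre. In the side view its stem shows behind the blue bottle's cap at (168,130), so I'll cross-check by projecting it.

```bash
python3 - <<'E'
from h import *
import pickle
C=lambda p:((np.array(p)-[170,130])*4).round()
print('tip',C(proj('side',[508,312,82])),'pocket',C(proj('side',[510,312,30])),'corners',[C(proj('side',[510+a,312+b,30])) for a in(-45,45) for b in (-45,45)])
T=pickle.load(open('w15.pkl','rb'))
W=lambda u,v:(150+(u+.5)/2.4-.5,60+(v+.5)/2.4-.5)
print('foot',onz('wrist',W(254,283),32,T),'tip',onz('wrist',W(253,317),82,T))
print('block',[onz('wrist',W(*p),30,T).round(1) for p in [(135,220),(328,178),(364,365),(182,403)]],np.mean([onz('wrist',W(*p),30,T) for p in [(135,220),(328,178),(364,365),(182,403)]],0))
E
```

```text
tip [169. 114.] pocket [173. 169.] corners [array([131., 190.]), array([115., 157.]), array([232., 181.]), array([212., 148.])]
foot [504.49992989 314.94488059  32.        ] tip [506.54369943 313.35488867  82.        ]
block [array([463.6, 271.4,  30. ]), array([468.2, 358.2,  30. ]), array([556.8, 354.8,  30. ]), array([552.6, 266.3,  30. ])] [510.27523275 312.66170242  30.        ]
```

The side projection of the tip (169,114) matches what I see, and the foot is about 6 mm from the block centre, upright. Now back to the tray for the polish bottle.

Request:
jog_arm:
  increments:
    - [-0.008,-0.022,0,0]
    - [-0.024,-0.07,-0.004,0]
    - [-0.043,-0.125,-0.007,1]
    - [-0.063,-0.18,-0.007,1]
    - [-0.082,-0.235,-0.007,2]
    - [-0.101,-0.29,-0.007,2.4]
    - [-0.12,-0.345,-0.007,2.4]
    - [-0.139,-0.4,-0.007,2.4]
    - [-0.158,-0.455,-0.007,2.4]
    - [-0.177,-0.51,-0.007,2.4]

```text
clock: 29.08
position: [544.7, -229.8, 204.4]
ee_rot: [0.152, 0.988, 0.003, 0.005]
contact_force: [1.0, -0.6, -0.2]
gripper_width: 85.2
```

```bash
python3 - <<'E'
from h import *
go(557.5,-387.5,205,72.5)
E
```

```text
shift [-0.0597 -0.1466 -0.0012] turn 0.0 tooly ang 72.5 tilt [ 0.0113  0.0045 -0.9999] t 29.075 pos [ 544.7 -229.8  204.4] F [ 1.  -0.6 -0.2] w 85.2 j6 [-0.13  0.36 -0.15 -0.01 -1.06 -1.74]
```

Request:
jog_arm:
  increments:
    - [-0.02,-0.05,0,0]
    - [-0.042,-0.1,0,0]
    - [-0.054,-0.132,0,0]
    - [-0.059,-0.146,0,0]
    - [-0.059,-0.146,0,0]
    - [-0.059,-0.146,0,0]
    - [-0.059,-0.146,0,0]

```text
clock: 29.95
position: [557.3, -385.5, 204.2]
ee_rot: [0.151, 0.988, 0.003, 0.005]
contact_force: [0.4, -0.4, 1.0]
gripper_width: 85.3
```

```bash
python3 - <<'E'
from h import *
go(558.5,-387.6,69.5,72.5)
s=read_state()
w=cv2.cvtColor(get_image('wrist'),cv2.COLOR_RGB2BGR)
cv2.imwrite("pics/w16.png",w);print(proj('wrist',[558.5,-387.6,121],s))
E
```

```text
shift [-0.0005 -0.0027  0.1347] turn 0.1 tooly ang 72.6 tilt [ 0.0116  0.0046 -0.9999] t 29.95 pos [ 557.3 -385.5  204.2] F [ 0.4 -0.4  1. ] w 85.3 j6 [-0.37  0.5   0.09 -0.01 -1.15 -1.5 ]
[251.65665409 207.64859921]
```

View pics/w16.png

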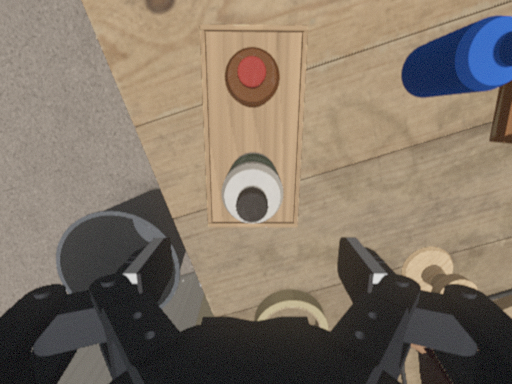

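Request:
jog_arm:
  increments:
    - [0,-0.003,0.02,0]
    - [0,-0.003,0.06,0]
    - [0,-0.003,0.1,0]
    - [0,-0.003,0.122,0]
    - [0,-0.003,0.132,0]
    - [0,-0.003,0.135,0]
    - [0,-0.003,0.136,0]
    - [0,-0.003,0.136,0]
    - [0,-0.003,0.136,0]

```text
clock: 31.12
position: [558.3, -388.0, 69.0]
ee_rot: [0.151, 0.988, 0.003, 0.006]
contact_force: [0.1, -0.3, 0.5]
gripper_width: 85.5
```

Request:
jog_arm:
  increments:
    - [0,0,0,0]
    - [0,0,0,0]
    - [0,0,0,0]
    - [0,0,0,0]
    - [0,0,0,0]
    - [0,0,0,0]
    - [0,0,0,0]
  hand: -1

```text
clock: 32.0
position: [558.8, -388.2, 69.7]
ee_rot: [0.151, 0.988, 0.003, 0.007]
contact_force: [0.4, 1.2, 5.1]
gripper_width: 53.5
```

```bash
python3 - <<'E'
from h import *
go(520,-36.9,228,74.9)
E
```

```text
shift [ 0.14    0.3248 -0.1577] turn -2.3 tooly ang 72.6 tilt [ 0.0141  0.0032 -0.9999] t 32.0 pos [ 558.8 -388.2   69.7] F [0.4 1.2 5.1] w 53.5 j6 [-0.37  0.63 -0.05 -0.01 -0.88 -1.49]
```

Request:
jog_arm:
  increments:
    - [0,0,-0.01,0]
    - [0,0,-0.035,0]
    - [0,0,-0.075,0]
    - [0,0,-0.12,0]
    - [0,0,-0.152,0]
    - [0.01,0.023,-0.158,0]
    - [0.028,0.065,-0.158,-1]
    - [0.047,0.11,-0.158,-2]
    - [0.067,0.155,-0.158,-2.3]
    - [0.087,0.2,-0.158,-2.3]

```text
clock: 33.25
position: [531.2, -169.4, 226.1]
ee_rot: [0.131, 0.991, 0.003, 0.005]
contact_force: [0.3, 0.6, -2.1]
gripper_width: 53.3
```

```bash
python3 - <<'E'
from h import *
go(520,-36.9,228,74.9)
E
```

```text
shift [ 0.0453  0.125  -0.0014] turn 0.0 tooly ang 74.9 tilt [ 0.01    0.0044 -0.9999] t 33.25 pos [ 531.2 -169.4  226.1] F [ 0.3  0.6 -2.1] w 53.3 j6 [-0.02  0.28 -0.2  -0.01 -1.08 -1.81]
```

Request:
jog_arm:
  increments:
    - [0.016,0.045,0,0]
    - [0.031,0.085,0,0]
    - [0.041,0.113,0,0]
    - [0.045,0.125,0,0]
    - [0.045,0.125,0.02,0]
    - [0.045,0.125,0.055,0]
    - [0.045,0.125,0.09,0]
    - [0.045,0.125,0.11,0]
    - [0.045,0.125,0.115,0]
    - [0.045,0.125,0.115,0]

```text
clock: 34.5
position: [521.3, -36.7, 111.6]
ee_rot: [0.131, 0.991, 0.003, 0.004]
contact_force: [0.4, 0.3, -2.1]
gripper_width: 53.4
```

```bash
python3 - <<'E'
from h import *
go(520,-36.9,77,74.9)
w=cv2.cvtColor(get_image('wrist'),cv2.COLOR_RGB2BGR);t=cv2.cvtColor(get_image('side'),cv2.COLOR_RGB2BGR)
cv2.imwrite("pics/c17.png",np.hstack([cv2.resize(w,(400,300)),cv2.resize(t[130:280,150:350],(400,300),interpolation=cv2.INTER_CUBIC)]))
E
```

```text
shift [ 0.0015 -0.0008  0.0345] turn -0.0 tooly ang 74.9 tilt [ 0.0094  0.0041 -0.9999] t 34.5 pos [521.3 -36.7 111.6] F [ 0.4  0.3 -2.1] w 53.4 j6 [ 0.24  0.36 -0.43 -0.   -0.78 -2.07]
```

View pics/c17.png

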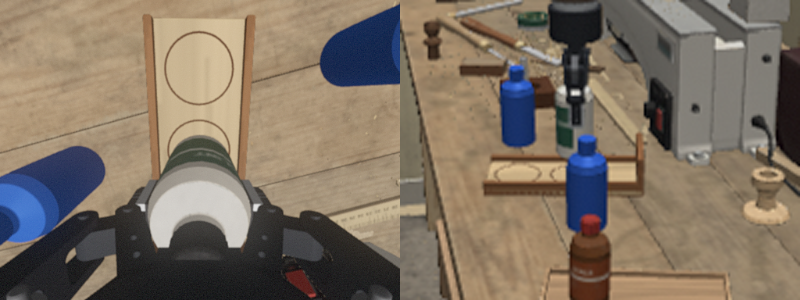

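Request:
jog_arm:
  increments:
    - [0.002,-0.001,0.01,0]
    - [0.002,-0.001,0.022,0]
    - [0.002,-0.001,0.03,0]
    - [0.002,-0.001,0.033,0]
    - [0.002,-0.001,0.035,0]
    - [0.002,-0.001,0.0355,0]
    - [0.002,-0.001,0.0355,0]

```text
clock: 35.48
position: [520.4, -36.7, 77.2]
ee_rot: [0.131, 0.991, 0.003, 0.006]
contact_force: [-0.6, 1.3, -1.7]
gripper_width: 53.0
```

Request:
jog_arm:
  increments:
    - [0.0005,0,0.001,0]
    - [0.0005,0,0.002,0]
    - [0.0005,0,0.002,0]
    - [0.0005,0,0.002,0]

```text
clock: 35.98
position: [520.4, -36.6, 76.6]
ee_rot: [0.131, 0.991, 0.003, 0.006]
contact_force: [-2.6, 0.7, 7.1]
gripper_width: 53.6
```

Contact, at the same pose as the original grasp. I'll release and retreat.

Request:
jog_arm:
  increments:
    - [0,0,0,0]
    - [0,0,0,0]
    - [0,0,0,0]
    - [0,0,0,0]
    - [0,0,0,0]
    - [0,0,0,0]
  hand: 1

```text
clock: 36.72
position: [520.4, -36.6, 76.5]
ee_rot: [0.131, 0.991, 0.003, 0.006]
contact_force: [-0.1, -0.3, -0.3]
gripper_width: 85.3
```

Request:
jog_arm:
  increments:
    - [0,0,-0.01,0]
    - [0,0,-0.04,0]
    - [0,0,-0.08,0]
    - [0,0,-0.115,0]
    - [0,0,-0.125,0]
    - [0,0,-0.125,0]
    - [0,0,-0.125,0]

```text
clock: 37.6
position: [517.8, -37.2, 200.1]
ee_rot: [0.131, 0.991, 0.003, 0.005]
contact_force: [0.7, -0.3, -0.2]
gripper_width: 85.7
```

```bash
python3 - <<'E'
from h import *
go(464.5,-357.5,200,72.5)
s=read_state()
w=cv2.cvtColor(get_image('wrist'),cv2.COLOR_RGB2BGR);t=cv2.cvtColor(get_image('side'),cv2.COLOR_RGB2BGR)
cv2.imwrite("pics/c18.png",np.hstack([cv2.resize(w,(400,300)),cv2.resize(t[130:280,150:350],(400,300),interpolation=cv2.INTER_CUBIC)]))
E
```

```text
shift [-0.0318 -0.3231 -0.0018] turn 2.4 tooly ang 74.9 tilt [ 0.0106  0.0042 -0.9999] t 37.6 pos [517.8 -37.2 200.1] F [ 0.7 -0.3 -0.2] w 85.7 j6 [ 0.24  0.24 -0.33 -0.   -0.99 -2.07]
```

View pics/c18.png

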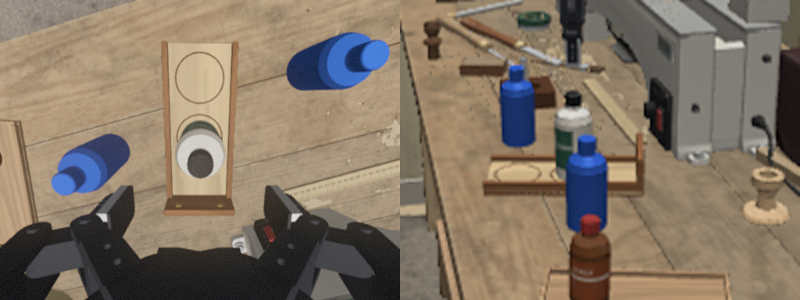

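The polish bottle is upright on the back ring. Now the sealer.

Request:
jog_arm:
  increments:
    - [-0.002,-0.02,0,0]
    - [-0.006,-0.07,0,1]
    - [-0.012,-0.125,0,2]
    - [-0.018,-0.18,-0.002,2.4]
    - [-0.023,-0.235,-0.002,2.4]
    - [-0.028,-0.285,-0.002,2.4]
    - [-0.031,-0.315,-0.002,2.4]
    - [-0.032,-0.323,-0.002,2.4]
    - [-0.032,-0.323,-0.002,2.4]
    - [-0.032,-0.323,-0.002,2.4]

```text
clock: 38.95
position: [465.2, -356.5, 200.1]
ee_rot: [0.151, 0.988, 0.003, 0.005]
contact_force: [-0.5, -1.0, 0.3]
gripper_width: 85.1
```

```bash
python3 - <<'E'
from h import *
go(465.5,-357.9,49,72.5)
s=read_state()
w=cv2.cvtColor(get_image('wrist'),cv2.COLOR_RGB2BGR)
cv2.imwrite("pics/w19.png",w[:300]);print(proj('wrist',[465.5,-357.9,99],s))
E
```

```text
shift [ 0.0006 -0.0023  0.1511] turn 0.1 tooly ang 72.6 tilt [ 0.01    0.0044 -0.9999] t 38.95 pos [ 465.2 -356.5  200.1] F [-0.5 -1.   0.3] w 85.1 j6 [-0.38  0.35 -0.16 -0.01 -1.05 -1.49]
[252.26292629 200.01379334]
```

View pics/w19.png

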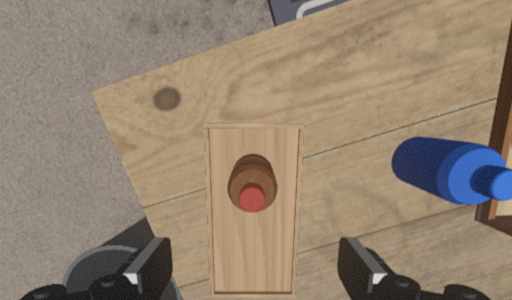

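The cap at (252,199) matches the prediction (252,200).

Request:
jog_arm:
  increments:
    - [0.0005,-0.002,0.02,0]
    - [0.0005,-0.002,0.06,0]
    - [0.0005,-0.002,0.1,0]
    - [0.0005,-0.002,0.135,0]
    - [0.0005,-0.002,0.147,0]
    - [0.0005,-0.002,0.151,0]
    - [0.0005,-0.002,0.152,0]
    - [0.0005,-0.002,0.152,0]
    - [0.0005,-0.002,0.152,0]

```text
clock: 40.12
position: [466.2, -357.8, 49.2]
ee_rot: [0.151, 0.989, 0.003, 0.006]
contact_force: [0.7, -0.2, -0.3]
gripper_width: 85.6
```

Request:
jog_arm:
  increments:
    - [0,0,0,0]
    - [0,0,0,0]
    - [0,0,0,0]
    - [0,0,0,0]
    - [0,0,0,0]
    - [0,0,0,0]
    - [0,0,0,0]
    - [0,0,0,0]
  hand: -1

```text
clock: 41.12
position: [466.6, -358.0, 49.7]
ee_rot: [0.151, 0.989, 0.002, 0.006]
contact_force: [-0.3, -1.2, 5.1]
gripper_width: 45.7
```

```bash
python3 - <<'E'
from h import *
go(443.2,-13.1,205,75.3)
E
```

```text
shift [ 0.1235  0.3233 -0.1546] turn -2.7 tooly ang 72.6 tilt [ 0.0127  0.0029 -0.9999] t 41.125 pos [ 466.6 -358.    49.7] F [-0.3 -1.2  5.1] w 45.7 j6 [-0.38  0.53 -0.32 -0.01 -0.71 -1.48]
```

Request:
jog_arm:
  increments:
    - [0,0,-0.01,0]
    - [0,0,-0.035,0]
    - [0,0,-0.075,0]
    - [0,0,-0.12,0]
    - [0,0,-0.15,0]
    - [0.008,0.023,-0.155,0]
    - [0.025,0.065,-0.155,-1]
    - [0.042,0.11,-0.155,-2]
    - [0.06,0.155,-0.155,-2.7]
    - [0.077,0.2,-0.155,-2.7]

```text
clock: 42.38
position: [449.8, -143.0, 204.7]
ee_rot: [0.128, 0.992, 0.002, 0.006]
contact_force: [0.6, 0.8, -0.7]
gripper_width: 45.4
```

```bash
python3 - <<'E'
from h import *
go(444,-13.1,205,75.3)
E
```

```text
shift [3.850e-02 1.242e-01 1.000e-04] turn 0.0 tooly ang 75.3 tilt [ 0.0116  0.0035 -0.9999] t 42.375 pos [ 449.8 -143.   204.7] F [ 0.6  0.8 -0.7] w 45.4 j6 [ 0.04  0.16 -0.42 -0.   -0.98 -1.86]
```

Request:
jog_arm:
  increments:
    - [0.014,0.045,0,0]
    - [0.026,0.085,0,0]
    - [0.035,0.113,0,0]
    - [0.0385,0.124,0,0]
    - [0.0385,0.124,0.02,0]
    - [0.0385,0.124,0.055,0]
    - [0.0385,0.124,0.09,0]
    - [0.0385,0.124,0.108,0]
    - [0.0385,0.124,0.112,0]
    - [0.0385,0.124,0.112,0]

```text
clock: 43.62
position: [445.5, -13.1, 93.4]
ee_rot: [0.128, 0.992, 0.002, 0.006]
contact_force: [-0.1, 0.3, -1.5]
gripper_width: 45.8
```

```bash
python3 - <<'E'
from h import *
go(444,-13.1,56.7,75.3)
w=cv2.cvtColor(get_image('wrist'),cv2.COLOR_RGB2BGR);t=cv2.cvtColor(get_image('side'),cv2.COLOR_RGB2BGR)
cv2.imwrite("pics/c20.png",np.hstack([cv2.resize(w,(400,300)),cv2.resize(t[130:280,150:350],(400,300),interpolation=cv2.INTER_CUBIC)]))
E
```

```text
shift [ 0.0019 -0.0006  0.0366] turn -0.0 tooly ang 75.3 tilt [ 0.0117  0.0034 -0.9999] t 43.625 pos [445.5 -13.1  93.4] F [-0.1  0.3 -1.5] w 45.8 j6 [ 0.34  0.27 -0.63  0.   -0.66 -2.17]
```

View pics/c20.png

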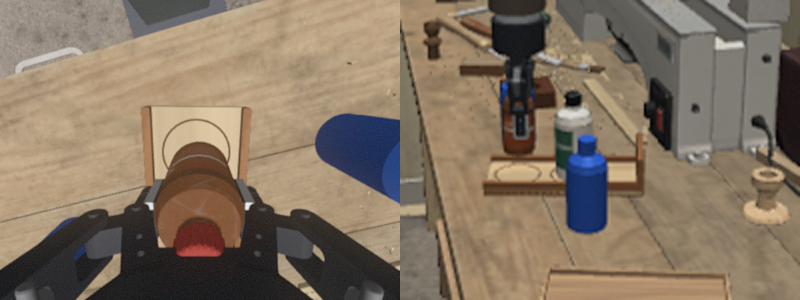

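Request:
jog_arm:
  increments:
    - [0.0025,0,0.01,0]
    - [0.0025,0,0.022,0]
    - [0.0025,0,0.031,0]
    - [0.0025,0,0.035,0]
    - [0.0025,0,0.0365,0]
    - [0.0025,0,0.037,0]
    - [0.0025,0,0.037,0]

```text
clock: 44.6
position: [444.2, -12.0, 57.1]
ee_rot: [0.128, 0.992, 0.003, 0.007]
contact_force: [-0.2, -0.7, -2.5]
gripper_width: 45.9
```

Request:
jog_arm:
  increments:
    - [0.0005,-0.001,0.001,0]
    - [0.0005,-0.001,0.002,0]
    - [0.0005,-0.001,0.002,0]
    - [0.0005,-0.001,0.002,0]

```text
clock: 45.1
position: [444.1, -12.6, 56.6]
ee_rot: [0.128, 0.992, 0.003, 0.007]
contact_force: [-3.3, 2.3, 11.1]
gripper_width: 45.2
```

Request:
jog_arm:
  increments:
    - [0,0,0,0]
    - [0,0,0,0]
    - [0,0,0,0]
    - [0,0,0,0]
    - [0,0,0,0]
    - [0,0,0,0]
  hand: 1

```text
clock: 45.85
position: [444.1, -12.6, 56.6]
ee_rot: [0.128, 0.992, 0.003, 0.007]
contact_force: [-0.1, -0.1, 0.8]
gripper_width: 85.4
```

Request:
jog_arm:
  increments:
    - [0,0,-0.01,0]
    - [0,0,-0.04,0]
    - [0,0,-0.08,0]
    - [0,0,-0.12,0]
    - [0,0,-0.16,0]
    - [0,0,-0.2,0]
    - [0,0,-0.2,0]
    - [0,0,-0.2,0]

```text
clock: 46.85
position: [440.3, -13.5, 256.4]
ee_rot: [0.128, 0.992, 0.003, 0.007]
contact_force: [-0.8, -0.8, -1.1]
gripper_width: 85.2
```

Request:
jog_arm:
  increments:
    - [0,-0.03,0,0]
    - [0,-0.08,0,0]
    - [0,-0.13,0,0]
    - [0,-0.18,0,0]
    - [0,-0.23,0,0]
    - [0,-0.28,0,0]
    - [0,-0.31,0,0]
    - [0,-0.32,0,0]
    - [0,-0.32,0,0]
    - [0,-0.32,0,0]

```text
clock: 48.1
position: [359.3, -322.2, 253.3]
ee_rot: [0.127, 0.992, 0.004, 0.007]
contact_force: [0.0, 0.5, -0.2]
gripper_width: 85.2
```

```bash
python3 - <<'E'
from h import *
t=cv2.cvtColor(get_image('top'),cv2.COLOR_RGB2BGR);s=cv2.cvtColor(get_image('side'),cv2.COLOR_RGB2BGR);cv2.imwrite('pics/topF.png',t)
t0=cv2.imread('pics/top0.png');s0=cv2.imread('pics/side0.png')
f=lambda im:cv2.resize(im[170:245,165:300],(540,300),interpolation=cv2.INTER_CUBIC)[:, :400]
tt=lambda im:cv2.resize(im[175:245,240:300],(300,350),interpolation=cv2.INTER_CUBIC)
ss=lambda im:cv2.resize(im[150:240,180:285],(400,343),interpolation=cv2.INTER_CUBIC)
cv2.imwrite('pics/cmpT.png',np.hstack([tt(t0),tt(t)]));cv2.imwrite('pics/cmpS.png',np.hstack([ss(s0),ss(s)]))
cv2.imwrite('pics/blk.png',cv2.resize(t[185:230,150:240],None,fx=7,fy=7,interpolation=cv2.INTER_CUBIC))
E
```

```text
(no output)
```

View pics/cmpT.png

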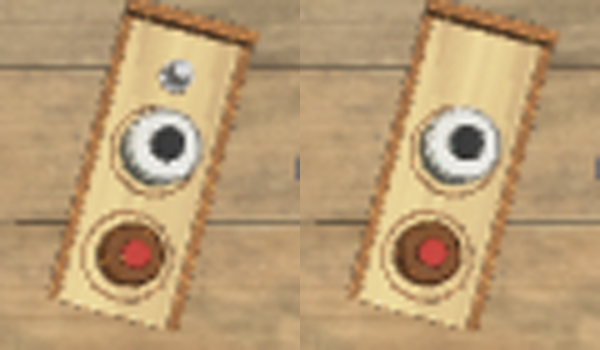

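View pics/cmpS.png

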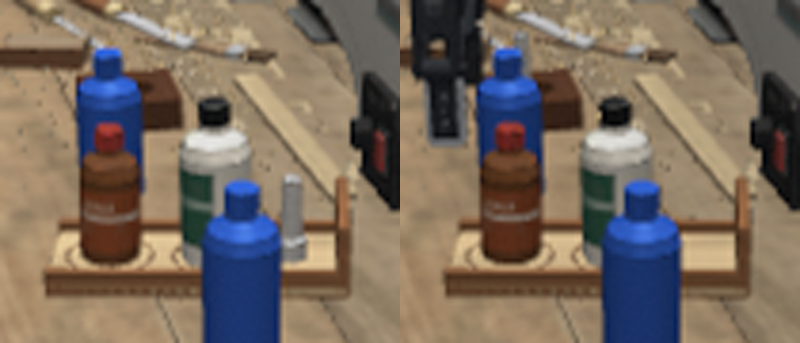

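View pics/blk.png

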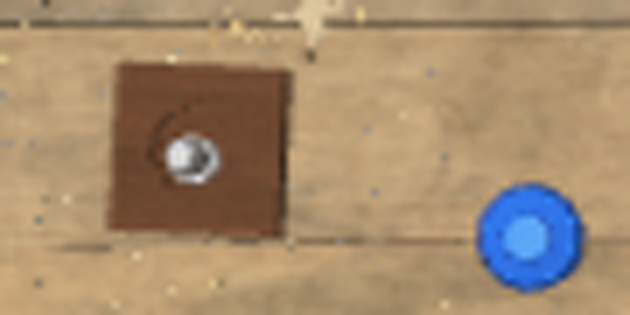

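Before and after, both bottles coincide to within about 1 px (≈ 2–3 mm). The drive centre stands in the pocket at (195,160), with the block centre at about (200,150), which is roughly 6 mm off. The arm is clear, so I'll hand in.

```bash
python3 - <<'E'
from bench import *
print(job_done())
E
```

```text
the job is handed in; nothing more can be done
None
```

I moved both bottles to the side tray and stood the drive centre in the block's pocket. Then I put each bottle back on its own ring and handed the job in at about 48 s of the 136 s limit. The hand-in gave no verdict, so the results below are from my own last checks.

- **Bottles:** in the before and after pictures from the top and side cameras, both stand upright at their starting places to within about 2–3 mm (limit 15 mm).
- **Drive centre:** it stands upright and released, about 6 mm off the pocket centre (limit 15 mm). The side camera sees only its tip, because the blue look-alike hides the rest.
- **Other objects:** the arm never went near the candle holder, the sanding block or the blue bottles. I did not measure their positions again at the end.
- **Disagreements:** camera estimates differed by up to about 8 mm for the tray, and by about 5 mm for the polish bottle's x. An early side-view estimate of the caps was about 26 mm off, so I did not use it. I settled each of these with a close wrist picture before acting.
- **Tool tilt:** the tool drifted to about 0.014 rad off vertical, which had no visible effect on the objects.

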